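# Purge and close the flow cell

### The job

Purge the flow cell and close it: press the pump plunger on the cell stand right down to its stop and let it come back up, then take the shorter of the two loose cell halves, fit it over the two dowels of the lower half and press it down against the sprung seal until it is fully home, flush on the lower half. The seal pushes it off again if you let go, so finish while still holding it pressed shut, and leave the other things on the bench where they are.

Things in the scene. Friction and masses are not known exactly. Their poses are not given: they have to be found in the camera images.
- stand: Fixed cell stand: aluminium base plate 120 (x) by 290 (y) by 12 mm, bolted down; origin under its centre on the bench, z up. On it: at y = -75 mm the lower half of the flow cell, a grey block 64 (x) by 100 (y) mm, its flat top (joint face) 50 mm above the bench; at y = +90 mm the white pump housing, 64 by 64 mm, top 67 mm up, with the plunger; a thin steel pipe between.
- cell_face (a point): Centre of the lower half's joint face, 50 mm above the bench; axes as the stand's. Two upright steel dowels, 12 mm in diameter, rise 20 mm from the face at y = +33 and -33 mm from this point; their top 6 mm taper to 5 mm in diameter.
- seal (a joint): Height travel of the black rubber seal pad (36 x 38 mm) in the middle of the joint face, m: 0 = sprung up, its top 6 mm above the face; 0.006 = pressed flush with the face. It takes 4.5 N to start it moving and about 10 N to hold it flush; it carries the loose upper half's weight without sinking.
- plunger (a joint): Pump plunger, m: 0 = up, 0.015 = fully down at its stop. Moves straight down; 2 N to start, about 6 N at the stop; springs back up when released.
- plunger_top (a point): Centre of the top of the plunger's black mushroom head, 40 mm in diameter (flat top 32 mm); 106 mm above the bench when up, 91 mm when down. It is on the stand at x = 0, y = +90 mm, and moves with the plunger.
- upper_half: The half to fit (the shorter), grey plastic, 0.1 to 0.21 kg, lying right way up: plate 60 (x) by 96 (y) by 22 mm thick with two 14 mm through holes at y = +33 and -33 mm. Origin at the centre of its underside, z up. Either way round fits (a half turn is the same). Fully home, its underside lies on the joint face, its origin at the face's centre, its y along the stand's y.
- grip_top (a point): Centre of the top of the grip block on the middle of the upper half: 26 (x) by 36 (y) mm, 30 mm high, from 22 to 52 mm above the underside. Grip it from above across the 26 mm; on either side of it the plate leaves shoulders 17 mm wide.
- long_half: A half for another cell, not to be used: the same grey plastic and grip block, but the plate is 124 (y) mm long with holes at +46 and -46 mm. Origin at the centre of its underside. It and the upper half may swap places.
- vial: Small amber vial, 22 mm in diameter, 36 mm high, standing on the stand's base plate between the cell and the pump, on the robot's side; origin under its centre.
- beaker: Glass beaker, 72 mm wide, 90 mm high, origin under its centre.
- bottle: Amber bottle, 68 mm wide, 150 mm high, origin under its centre.
- jar: Clear sample jar, 52 mm wide, 60 mm high, origin under its centre.
- dish: White ceramic dish, 90 mm wide, 30 mm high, origin under its centre.
- screwdriver: Screwdriver, 170 mm long, lying on the bench.
- spanner: Steel spanner, 140 mm long, lying on the bench.
Mind the look-alikes: they are no part of the job. Leave any green or yellow look-alike of the upper_half alone.

How it is judged:
On the way, in this order (a step that is already met when the one before it is completed fails the run):
1. the plunger is pressed down to its stop (value of joint plunger above 0.0135 m), for 0.1 s.
2. the plunger has come back up (value of joint plunger below 0.002 m), for 0.1 s.
3. the upper half is home on the dowels, pressed down by the robot (z of upper_half in the frame of cell_face between -0.003 and 0.002 m and horizontal distance between upper_half and cell_face below 0.003 m and angle between the y axis of upper_half and the y axis of stand, either way round below 0.07 rad and angle between upper_half's own z axis and vertical below 0.05 rad and value of joint seal above 0.004 m and contact force between any of the fingers, the arm and upper_half above 3 N), for 0.3 s.
At the end, for the whole second after the job is handed in: The robot still presses on the shorter upper half (more than 3 N): its underside is within 2 mm of the joint face, centred within 3 mm, in line with the dowels within 0.07 rad, level within 0.05 rad, at rest, with the seal pushed in by more than 4 mm; the plunger is up (all of step 3 and linear speed of upper_half below 0.02 m/s and value of joint plunger below 0.002 m); the arm keeps its last pose, push and grip.
It fails at once if another thing on the bench was moved by more than 30 mm (distance of any of long_half, vial, beaker, bottle, jar, dish, screwdriver, spanner from where it was at the start of the episode above 0.03 m).
It also fails if it takes over 51 s, if anything falls off the work surface, if the arm or the gripper's body presses on something with over 40 N, if the wrist force passes 120 N, or if a joint passes its speed limit or range.

### The arm

A 6-joint arm with a two-finger parallel gripper is mounted at the origin on the work surface. World frame = base frame: x ahead of the robot, y to its left, z up, the work surface at z = 0. Lengths are in m, angles in rad, forces in N, time in s.
With the tool pointing down it reaches from about 0.35 to 0.725 m from the base axis. Payload 4.3 kg.
Tool frame: the origin (TCP) lies at the very end of the fingers, on their centre line; the grasp point (between the pads) lies 19 mm behind it (env.grip_point_offset is the distance from the TCP to the grasp point, in m); z points along the fingers, x is the direction in which the jaws open and shut, and the axes are right-handed (so a half turn about z gives the same grasp; the last joint's range is limited). The gripper opens to 85 mm and grips with 20 to 120 N. Pads are 22 mm wide; open, the fingers measure 114 mm over their backs; the gripper's body (76 mm by 85 mm) begins 54 mm behind the grasp point. The pads swing forward as they close: fully open they stand 13 mm farther back than shut.
Start: joints at [1.176, 0.377, 0.081, 1.274, 0, 1.46], TCP at [0.162, 0.552, 0.231] pointing down, gripper open.
Joint ranges: [-2.72, 2.72], [-0.84, 1.66], [-1.02, 1.22], [-1.77, 2.12], [-1.37, 1.28], [-3.14, 3.14]. Speed limits (rad/s): [2.57, 2.57, 3.14, 3.14, 3.14, 3.14].

### API

Orientations are given as a unit quaternion [w, x, y, z].
In Python, from rig import env gives the robot as it stands.
- The arm moves only by the tool apply_moves, never from a script. Its argument "series" is a list of rows, each an object with "xyz": the shift along the world's x, y, z in cm, a list of three; "twist": the turn, a rotation vector about the world's x, y, z in rad, a list of three; "fingers": the finger opening in cm, from 0 to 8.54. In form: [{"xyz": [x, y, z], "twist": [ax, ay, az], "fingers": fingers}, ...]. A call has 1 to 8 rows; each row is the pose to reach, as a shift and turn from the pose commanded when the call began; what a row does not reach only later rows make up. A row lasts 1/12 s, in which the tool goes at most 41.7 mm and 7.16 degrees, less where a joint would pass 70% of its speed; a pose out of reach is approached as far as the arm can. A call with a gripper value outside its range is refused whole. The fingers move at their own pace and stop on an object; "grip_force" is the grip in N (left out, the last holds). Time passes only in rows, so rows that repeat a pose let the fingers close. It gives the time, the measured TCP pose, the force and the opening at its end, in the units of the state.
- env.sense(): the state, without advancing time (a new reading comes with each control period).
- env.capture(name): name is "scene" or "top" or "wrist"; returns the picture (420x560x3 uint8, blue, green, red); there is no depth.
- env.camera_info(name): a dict with "mtx" (3x3 intrinsics, pixels), "R" (3x3) and "t" (3): a world point X has camera coordinates R X + t. Camera axes: x right, y down, z forward; pixel columns grow to the right and rows downward; lengths in m; the calibration is good to about 2 mm. A picture is of the moment at which its call begins: read the wrist's pose just before it. camera_info takes no time and is no camera call; for the wrist camera it gives the pose at the moment of the call.
- env.job_done(): hands the job in, once; it reports no verdict.
The state is a dict: "time_s": time; "joints": joint angles; "qvel": joint speeds; "tau": joint torques, N m; "tcp_pos": TCP position; "tcp_rot": TCP orientation; "wrist_force": force on the tool from outside, world axes, zero at the start; "torque": the same for the moment, N m; "opening": finger opening in m.
Only numpy, scipy, OpenCV 4.12 (cv2) and the standard library are available. Lean on these libraries where they do the work, as an engineer would, in place of code of your own. Each camera call takes 0.05 s, during which the arm holds its last target.

## Working session

There is one attempt and no reset: what is moved stays moved. The work goes in short steps, Python scripts to look and compute and a tool call to move; the robot and the scene stay as the last step left them, time stands still between calls to the robot, and variables do not carry over. Pictures are saved under pics/ and viewed, and the job is handed in when it is done.

Besides the shell and the picture viewer there is one more tool, called after ">>>" as name(argument=value, ...), one argument or row to a line, values as JSON. apply_moves: Moves the arm, as the interface text tells. Its arguments: {"type":"object","properties":{"series":{"type":"array","items":{"type":"object","properties":{"xyz":{"type":"array","items":{"type":"number"}},"twist":{"type":"array","items":{"type":"number"}},"fingers":{"type":"number"}}}},"grip_force":{"type":"number"}},"required":["series"]}

```bash
ls; mkdir -p pics
python3 - <<'E'
from rig import env
import cv2
print(env.sense())
for n in ["scene","top"]:
    cv2.imwrite(f"pics/{n}0.png",env.capture(n)); c=env.camera_info(n); print(n,c)
E
```

```text
pics
{'time_s': 0.0, 'joints': array([1.17568961e+00, 3.78091103e-01, 7.96642261e-02, 1.27441891e+00,
       2.61006601e-05, 1.46051600e+00]), 'qvel': array([ 1.46473041e-04, -4.78599162e-05,  4.27570085e-04,  5.78031998e-04,
       -6.54451684e-04, -1.20447954e-03]), 'tau': array([-1.00999052e-03, -4.63606095e+01,  2.69873500e+01,  2.08729785e-02,
       -1.25594702e-04, -1.29177820e-06]), 'tcp_pos': array([0.16129496, 0.55124057, 0.23035973]), 'tcp_rot': array([ 5.09182770e-04,  8.00309167e-01,  5.99586681e-01, -8.89368132e-04]), 'wrist_force': array([ 0.12508644, -0.78711732,  0.54870947]), 'torque': array([ 0.045692  , -0.05196772, -0.00792631]), 'opening': 0.08551005835930202}
scene {'mtx': array([[468.251418  ,   0.        , 280.14992551],
       [  0.        , 468.251418  , 207.14442023],
       [  0.        ,   0.        ,   1.        ]]), 'R': array([[-0.06269256,  0.99793952,  0.01365151],
       [ 0.62879195,  0.05011683, -0.77595682],
       [-0.77504215, -0.04006276, -0.63063828]]), 't': array([-0.02266021, -0.30069659,  1.7569031 ])}
top {'mtx': array([[396.10380853,   0.        , 282.8145471 ],
       [  0.        , 396.10380853, 209.1070137 ],
       [  0.        ,   0.        ,   1.        ]]), 'R': array([[-0.02850543, -0.99942608,  0.01830172],
       [-0.99087608,  0.0258393 , -0.13227591],
       [ 0.13172709, -0.02190532, -0.99104396]]), 't': array([0.04620943, 0.59805767, 1.14365463])}
```

View pics/scene0.png

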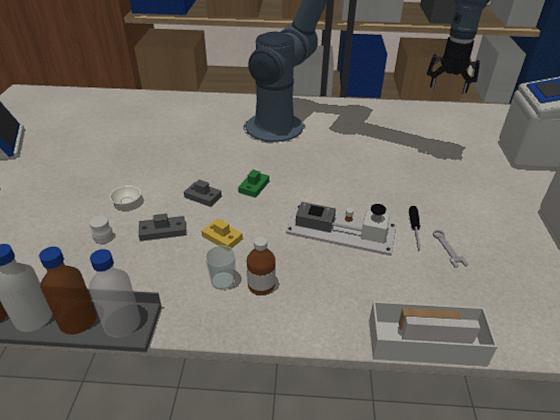

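View pics/top0.png

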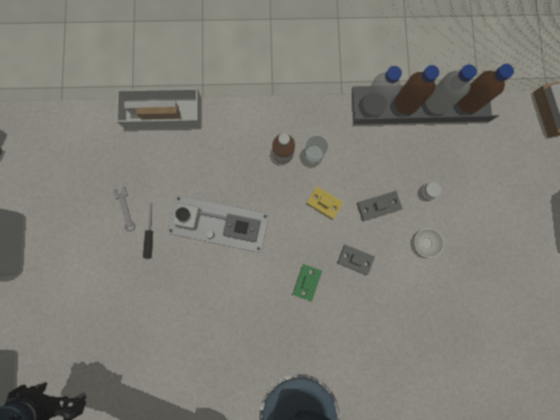

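Run:
```python
import cv2
a=cv2.imread("pics/top0.png")
cv2.imwrite("pics/c1.png",cv2.resize(a[120:300,60:300],None,fx=3.3,fy=3.3,interpolation=cv2.INTER_CUBIC))
cv2.imwrite("pics/c2.png",cv2.resize(a[120:300,290:530],None,fx=3.3,fy=3.3,interpolation=cv2.INTER_CUBIC))
```

```text
(no output)
```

View pics/c1.png

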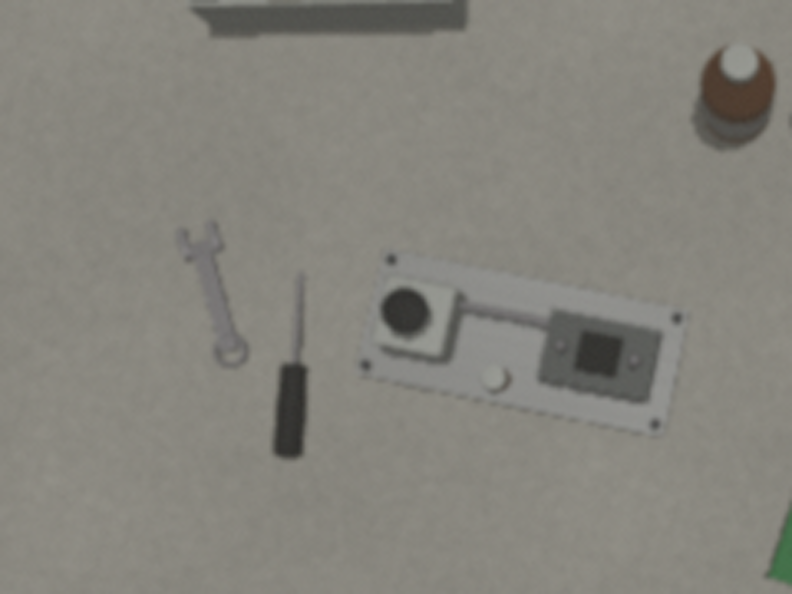

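View pics/c2.png

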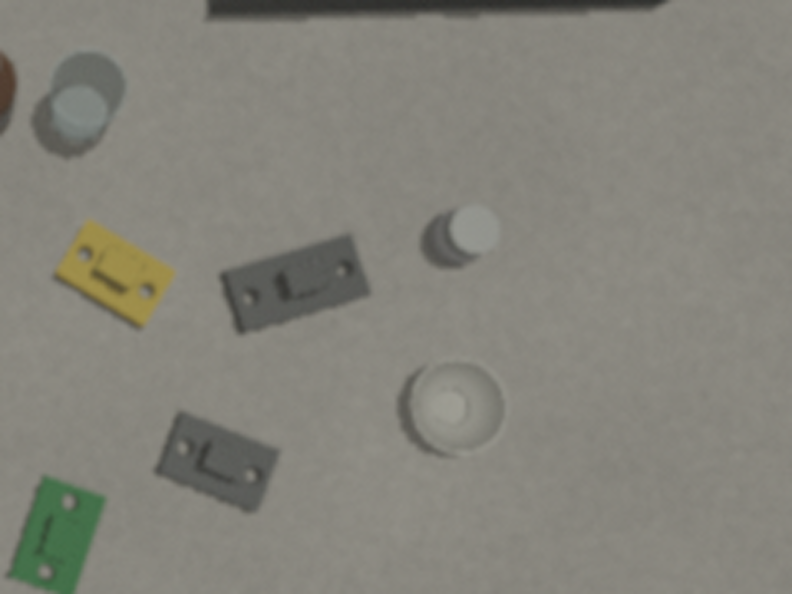

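```bash
cat > h.py <<'E'
import numpy as np
from rig import env
def ray(ci,u,v,z):
    d=ci["R"].T@np.linalg.inv(ci["mtx"])@np.array([u,v,1.]); o=-ci["R"].T@ci["t"]
    return o+d*(z-o[2])/d[2]
def proj(ci,X):
    p=ci["mtx"]@(ci["R"]@np.asarray(X)+ci["t"]); return p[:2]/p[2]
E
python3 - <<'E'
from h import *
c=env.camera_info("top")
def f(pts,off,z):
    r=[ray(c,(U+.5)/3.3-.5+off[0],(V+.5)/3.3-.5+off[1],z) for U,V in pts]
    return np.array(r)
def show(n,p):
    print(n,np.round(p[:,:2],4).tolist(),"mean",p.mean(0).round(4))
b=f([(391,259),(677,318),(655,425),(366,365)],(60,120),.012);show("bolts",b)
d=b[0]-b[1]+b[3]-b[2];print("ang y",np.arctan2(d[1],d[0]))
show("plunger",f([(405,312)],(60,120),.106))
w=f([(560,346),(634,360)],(60,120),.068);show("dowels",w);d=w[0]-w[1];print(np.arctan2(d[1],d[0]),np.hypot(*d[:2]))
show("face",f([(552,310),(662,330),(648,403),(538,382)],(60,120),.05))
show("vial",f([(495,378)],(60,120),.048))
s=f([(180,412),(279,450),(255,512),(157,474)],(290,120),.022);show("short",s);d=s[0]-s[1]+s[3]-s[2];print(np.arctan2(d[1],d[0]))
w=f([(183,447),(252,475)],(290,120),.022);show("holes",w);d=w[0]-w[1];print(np.arctan2(d[1],d[0]),np.hypot(*d[:2]))
print(env.sense()["time_s"])
E
```

```text
bolts [[0.6448, 0.3478], [0.5829, 0.0847], [0.4852, 0.107], [0.5472, 0.3699]] mean [0.565  0.2274 0.012 ]
ang y 1.3394380439298084
plunger [[0.5832, 0.3128]] mean [0.5832 0.3128 0.106 ]
dowels [[0.5544, 0.1863], [0.5404, 0.1218]] mean [0.5474 0.1541 0.068 ]
1.3564945515544515 0.0660140770675177
face [[0.5886, 0.1952], [0.5681, 0.0974], [0.5034, 0.1112], [0.5247, 0.2082]] mean [0.5462 0.153  0.05  ]
vial [[0.5294, 0.2465]] mean [0.5294 0.2465 0.048 ]
short [[0.4894, -0.1518], [0.4525, -0.2402], [0.3977, -0.2152], [0.4341, -0.1282]] mean [ 0.4434 -0.1838  0.022 ]
1.1749276165130838
holes [[0.4577, -0.153], [0.4308, -0.2143]] mean [ 0.4442 -0.1836  0.022 ]
1.1574610655245456 0.06702854528532728
0.1
```

>>> apply_moves(
  series=[
    {"xyz": [3.5, -2, -0.6], "twist": [0, 0, -0.1], "fingers": 0},
    {"xyz": [7, -4, -1.2], "twist": [0, 0, -0.2], "fingers": 0},
    {"xyz": [10.5, -6, -1.8], "twist": [0, 0, -0.3], "fingers": 0},
    {"xyz": [14, -8, -2.4], "twist": [0, 0, -0.4], "fingers": 0},
    {"xyz": [17.5, -10, -3], "twist": [0, 0, -0.5], "fingers": 0},
    {"xyz": [21, -12, -3.6], "twist": [0, 0, -0.6], "fingers": 0},
    {"xyz": [24.5, -14, -4.2], "twist": [0, 0, -0.7], "fingers": 0},
    {"xyz": [28, -16, -4.8], "twist": [0, 0, -0.8], "fingers": 0},
  ],
  grip_force=60,
)

```text
time_s: 0.77
tcp_pos: [0.4428, 0.3904, 0.1827]
tcp_rot: [0.0, 0.971, 0.238, -0.0]
wrist_force: [1.7, 0.1, 0.2]
opening: -0.0001
```

>>> apply_moves(
  series=[
    {"xyz": [3.5, -2, -1], "twist": [0, 0, -0.1], "fingers": 0},
    {"xyz": [7, -3.9, -2], "twist": [0, 0, -0.2], "fingers": 0},
    {"xyz": [10.5, -5.8, -3], "twist": [0, 0, -0.3], "fingers": 0},
    {"xyz": [14.2, -7.7, -4], "twist": [0, 0, -0.4], "fingers": 0},
    {"xyz": [14.2, -7.7, -5], "twist": [0, 0, -0.5], "fingers": 0},
    {"xyz": [14.2, -7.7, -6], "twist": [0, 0, -0.6], "fingers": 0},
    {"xyz": [14.2, -7.7, -6], "twist": [0, 0, -0.7], "fingers": 0},
  ],
)

```text
time_s: 1.35
tcp_pos: [0.5827, 0.3131, 0.1197]
tcp_rot: [0.001, 0.994, -0.11, -0.002]
wrist_force: [-0.3, -0.2, -0.1]
opening: 0.0001
```

Run:
```python
from h import *
import cv2
print(env.sense()["tcp_pos"])
c=env.camera_info("wrist");a=env.capture("wrist")
cv2.imwrite("pics/w1.png",a);print(c["mtx"][0,0],-c["R"].T@c["t"])
b=env.capture("top");cv2.imwrite("pics/t1.png",cv2.resize(b[180:260,150:290],None,fx=5,fy=5,interpolation=cv2.INTER_CUBIC))
```

```text
[0.58268149 0.31314223 0.11968101]
343.84350792974345 [0.59824118 0.37864249 0.26233211]
```

View pics/w1.png

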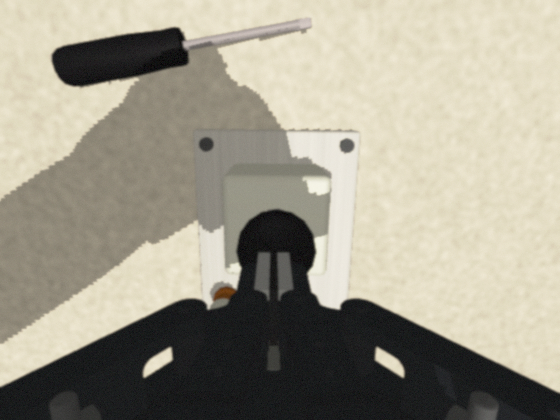

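View pics/t1.png

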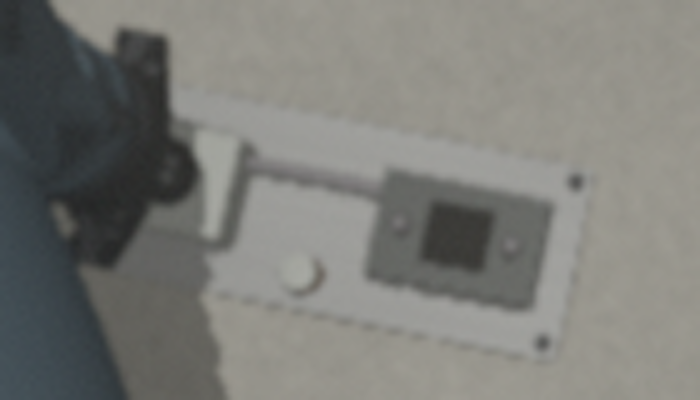

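>>> apply_moves(
  series=[
    {"xyz": [0, 0, -1.2], "twist": [0, 0, 0], "fingers": 0},
    {"xyz": [0, 0, -1.8], "twist": [0, 0, 0], "fingers": 0},
    {"xyz": [0, 0, -2.4], "twist": [0, 0, 0], "fingers": 0},
    {"xyz": [0, 0, -2.9], "twist": [0, 0, 0], "fingers": 0},
    {"xyz": [0, 0, -3.0], "twist": [0, 0, 0], "fingers": 0},
    {"xyz": [0, 0, -3.0], "twist": [0, 0, 0], "fingers": 0},
  ],
)

```text
time_s: 1.95
tcp_pos: [0.5836, 0.3151, 0.0938]
tcp_rot: [-0.0, 0.994, -0.106, 0.0]
wrist_force: [-0.6, 0.0, 4.8]
opening: -0.0002
```

>>> apply_moves(
  series=[
    {"xyz": [0, 0, -0.3], "twist": [0, 0, 0], "fingers": 0},
    {"xyz": [0, 0, -0.6], "twist": [0, 0, 0], "fingers": 0},
    {"xyz": [0, 0, -0.7], "twist": [0, 0, 0], "fingers": 0},
    {"xyz": [0, 0, -0.7], "twist": [0, 0, 0], "fingers": 0},
  ],
)

```text
time_s: 2.28
tcp_pos: [0.5839, 0.3151, 0.0909]
tcp_rot: [-0.001, 0.994, -0.107, 0.001]
wrist_force: [-8.2, -3.2, 21.5]
opening: 0.0002
```

>>> apply_moves(
  series=[
    {"xyz": [0, 0, 0], "twist": [0, 0, 0], "fingers": 0},
    {"xyz": [0, 0, 1.2], "twist": [0, 0, 0], "fingers": 0},
    {"xyz": [0, 0, 5], "twist": [0, 0, 0], "fingers": 0},
    {"xyz": [-0.5, -2, 8], "twist": [0, 0, 0], "fingers": 2},
    {"xyz": [-1.5, -5.5, 10], "twist": [0, 0, 0], "fingers": 4},
    {"xyz": [-2.5, -9.5, 12], "twist": [0, 0, 0], "fingers": 6},
    {"xyz": [-3.5, -13.5, 13], "twist": [0, 0, 0], "fingers": 6},
    {"xyz": [-4.5, -17.5, 13], "twist": [0, 0, 0], "fingers": 6},
  ],
)

```text
time_s: 2.95
tcp_pos: [0.5404, 0.1432, 0.219]
tcp_rot: [-0.001, 0.994, -0.106, 0.002]
wrist_force: [-0.1, -1.4, -0.5]
opening: 0.0594
```

>>> apply_moves(
  series=[
    {"xyz": [-0.5, -3.5, 0], "twist": [0, 0, 0], "fingers": 6},
    {"xyz": [-1, -6.5, 0], "twist": [0, 0, 0], "fingers": 6},
    {"xyz": [-1, -6.5, 0], "twist": [0, 0, 0], "fingers": 6},
    {"xyz": [-1, -6.5, 0], "twist": [0, 0, 0], "fingers": 6},
  ],
)

```text
time_s: 3.28
tcp_pos: [0.5292, 0.0778, 0.2163]
tcp_rot: [-0.0, 0.994, -0.108, -0.0]
wrist_force: [-0.6, -0.1, -0.1]
opening: 0.06
```

Run:
```python
from h import *
import cv2
c=env.camera_info("wrist");a=env.capture("wrist")
cv2.imwrite("pics/w2.png",a);np.savez("w2",**c);print(env.sense()["tcp_pos"],env.sense()["time_s"])
b=env.capture("top");cv2.imwrite("pics/t2.png",cv2.resize(b[180:260,150:290],None,fx=5,fy=5,interpolation=cv2.INTER_CUBIC))
```

```text
[0.52947533 0.07886748 0.21627209] 3.3333
```

View pics/w2.png

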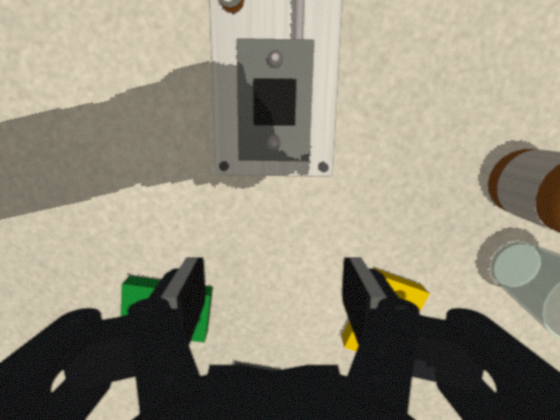

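View pics/t2.png

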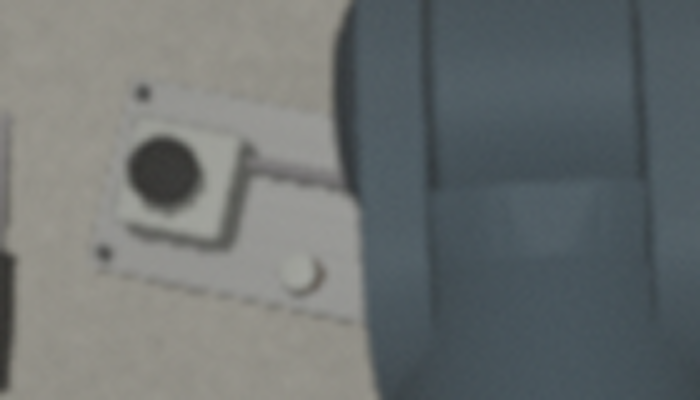

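Run:
```python
import cv2
a=cv2.imread("pics/w2.png")
cv2.imwrite("pics/w2c.png",cv2.resize(a[25:185,200:350],None,fx=3.7,fy=3.7,interpolation=cv2.INTER_CUBIC))
```

```text
(no output)
```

View pics/w2c.png

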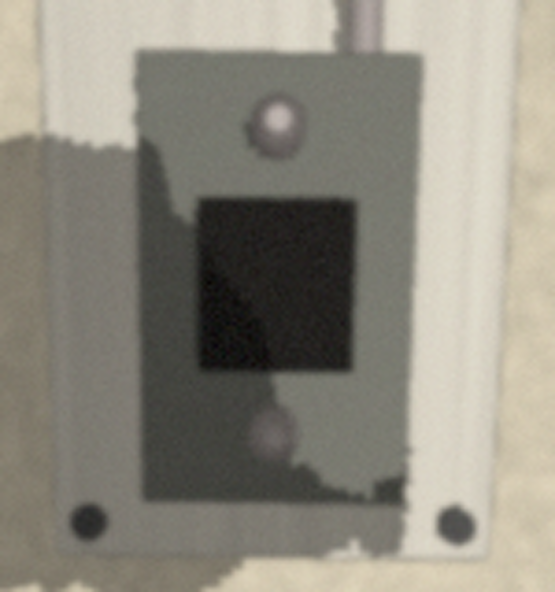

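Run:
```python
from h import *
c=dict(np.load("w2.npz"))
def f(pts,z): return np.array([ray(c,(U+.5)/3.7-.5+200,(V+.5)/3.7-.5+25,z) for U,V in pts])
for n,p,z in [("face",[(137,50),(422,56),(408,502),(144,499)],.05),("seal",[(198,198),(356,199),(352,370),(200,370)],.056)]:
    s=f(p,z);d=s[0]-s[3]+s[1]-s[2];print(n,s.mean(0).round(4),np.arctan2(d[1],d[0]),np.hypot(*d[:2])/2)
s=f([(278,117),(272,429)],.07);d=s[0]-s[1];print("dow",s.mean(0).round(4),np.arctan2(d[1],d[0]),np.hypot(*d[:2]))
s=f([(88,522),(456,524)],.012);print(s.round(4))
```

```text
face [0.5472 0.1545 0.05  ] 1.3472559847305572 0.09872297337490511
seal [0.5469 0.1545 0.056 ] 1.349131154490638 0.03714819675694479
dow [0.5468 0.1557 0.07  ] 1.3347633002058696 0.06422762416639857
[[0.4839 0.1072 0.012 ]
 [0.582  0.0851 0.012 ]]
```

>>> apply_moves(
  series=[
    {"xyz": [-1.3, -3.8, 0], "twist": [0, 0, -0.03], "fingers": 6},
    {"xyz": [-2.6, -7.6, 0], "twist": [0, 0, -0.06], "fingers": 6},
    {"xyz": [-3.9, -11.4, 0], "twist": [0, 0, -0.09], "fingers": 6},
    {"xyz": [-5.2, -15.2, 0], "twist": [0, 0, -0.12], "fingers": 6},
    {"xyz": [-6.5, -19, 0], "twist": [0, 0, -0.15], "fingers": 6},
    {"xyz": [-7.8, -22.8, 0], "twist": [0, 0, -0.17], "fingers": 6},
    {"xyz": [-9.1, -26.6, 0], "twist": [0, 0, -0.19], "fingers": 6},
    {"xyz": [-10.4, -30.4, 0], "twist": [0, 0, -0.19], "fingers": 6},
  ],
)

```text
time_s: 4.05
tcp_pos: [0.4258, -0.2255, 0.2163]
tcp_rot: [-0.0, 0.98, -0.2, 0.0]
wrist_force: [0.2, -0.8, -0.0]
opening: 0.0599
```

>>> apply_moves(
  series=[
    {"xyz": [0, 0, 0], "twist": [0, 0, 0], "fingers": 6},
    {"xyz": [0, 0, 0], "twist": [0, 0, 0], "fingers": 6},
    {"xyz": [0, 0, 0], "twist": [0, 0, 0], "fingers": 6},
  ],
)

```text
time_s: 4.3
tcp_pos: [0.4262, -0.224, 0.216]
tcp_rot: [-0.0, 0.98, -0.2, -0.0]
wrist_force: [0.1, 0.5, -0.1]
opening: 0.06
```

Run:
```python
from h import *
import cv2
c=env.camera_info("wrist");a=env.capture("wrist")
cv2.imwrite("pics/w3.png",a);np.savez("w3",**c);s=env.sense();print(s["tcp_pos"],s["tcp_rot"],s["time_s"])
p=proj(c,[.444,-.184,.022]);print(p)
x,y=[int(max(0,v)) for v in (p[0]-90,p[1]-75)];print(x,y)
cv2.imwrite("pics/w3c.png",cv2.resize(a[y:y+150,x:x+180],None,fx=4,fy=4,interpolation=cv2.INTER_CUBIC))
```

```text
[ 0.42629712 -0.22349325  0.21602777] [-4.22337082e-04  9.79911574e-01 -1.99431966e-01 -1.41401667e-04] 4.35
[274.05242115 141.60773   ]
184 66
```

View pics/w3.png

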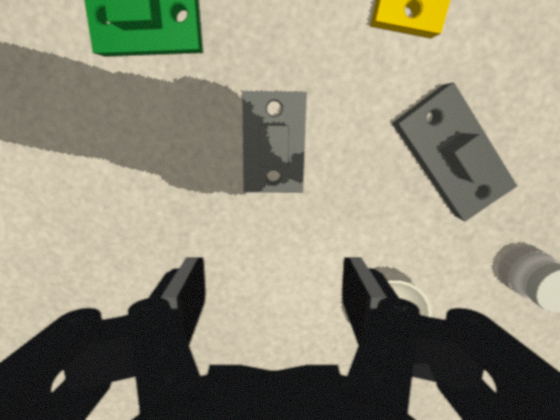

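View pics/w3c.png

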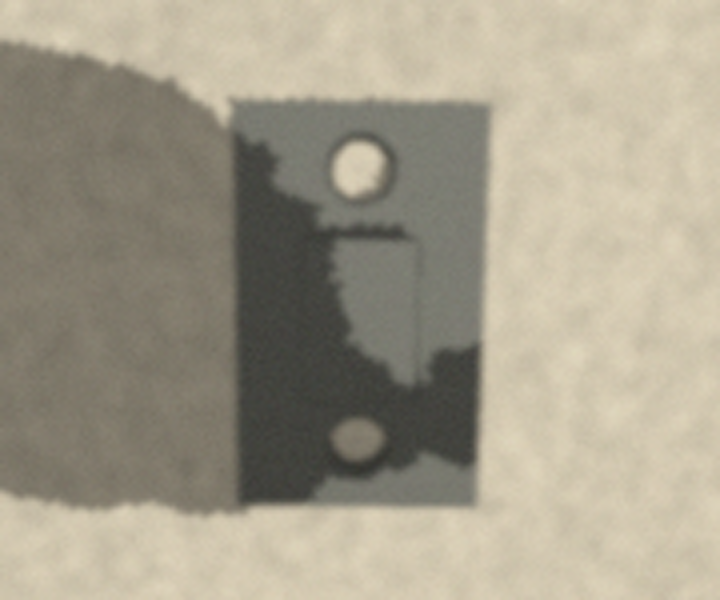

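Run:
```python
from h import *
c=dict(np.load("w3.npz"))
def f(pts,z): return np.array([ray(c,(U+.5)/4-.5+184,(V+.5)/4-.5+66,z) for U,V in pts])
s=f([(234,102),(491,103),(477,504),(239,502)],.022);d=s[0]-s[3]+s[1]-s[2];e=s[1]-s[0]+s[2]-s[3];print("plate",s.mean(0).round(4),np.arctan2(d[1],d[0]),np.arctan2(e[1],e[0])+np.pi/2,np.hypot(*d[:2])/2)
s=f([(361,167),(358,438)],.022);d=s[0]-s[1];print("holes",s.mean(0).round(4),np.arctan2(d[1],d[0]),np.hypot(*d[:2]))
q=env.sense()["tcp_rot"];print(2*np.arctan2(q[2],q[1]))
```

```text
plate [ 0.4431 -0.1853  0.022 ] 1.157423993671518 1.1624636173259815 0.09475574973385169
holes [ 0.4433 -0.1842  0.022 ] 1.1574142513583947 0.06406067163255263
-0.4015564560154068
```

>>> apply_moves(
  series=[
    {"xyz": [1.7, 3.9, -2], "twist": [0, 0, -0.01], "fingers": 6},
    {"xyz": [1.7, 3.9, -5], "twist": [0, 0, -0.01], "fingers": 5.5},
    {"xyz": [1.7, 3.9, -8.5], "twist": [0, 0, -0.01], "fingers": 5.5},
    {"xyz": [1.7, 3.9, -12], "twist": [0, 0, -0.01], "fingers": 5.5},
    {"xyz": [1.7, 3.9, -15], "twist": [0, 0, -0.01], "fingers": 5.5},
    {"xyz": [1.7, 3.9, -17], "twist": [0, 0, -0.01], "fingers": 5.5},
    {"xyz": [1.7, 3.9, -18.2], "twist": [0, 0, -0.01], "fingers": 5.5},
    {"xyz": [1.7, 3.9, -18.6], "twist": [0, 0, -0.01], "fingers": 5.5},
  ],
)

```text
time_s: 5.02
tcp_pos: [0.4414, -0.1828, 0.0279]
tcp_rot: [-0.001, 0.979, -0.204, -0.002]
wrist_force: [0.5, 0.8, 0.0]
opening: 0.0549
```

>>> apply_moves(
  series=[
    {"xyz": [0, 0, 0], "twist": [0, 0, 0], "fingers": 5.5},
    {"xyz": [0, 0, 0], "twist": [0, 0, 0], "fingers": 5.5},
  ],
)

```text
time_s: 5.18
tcp_pos: [0.4435, -0.1852, 0.0308]
tcp_rot: [0.0, 0.979, -0.204, 0.0]
wrist_force: [-0.3, -1.0, 0.1]
opening: 0.0548
```

>>> apply_moves(
  series=[
    {"xyz": [0, 0.1, -0.3], "twist": [0, 0, 0], "fingers": 4},
    {"xyz": [0, 0.1, -0.3], "twist": [0, 0, 0], "fingers": 2},
    {"xyz": [0, 0.1, -0.3], "twist": [0, 0, 0], "fingers": 1.5},
    {"xyz": [0, 0.1, -0.3], "twist": [0, 0, 0], "fingers": 1.5},
    {"xyz": [0, 0.1, -0.3], "twist": [0, 0, 0], "fingers": 1.5},
    {"xyz": [0, 0.1, -0.3], "twist": [0, 0, 0], "fingers": 1.5},
  ],
  grip_force=70,
)

```text
time_s: 5.68
tcp_pos: [0.4436, -0.1854, 0.0282]
tcp_rot: [0.0, 0.979, -0.206, 0.001]
wrist_force: [0.7, 1.4, 5.8]
opening: 0.0246
```

>>> apply_moves(
  series=[
    {"xyz": [0, 0, 0.5], "twist": [0, 0, 0], "fingers": 1.5},
    {"xyz": [0, 0, 2], "twist": [0, 0, 0], "fingers": 1.5},
    {"xyz": [0, 0, 5], "twist": [0, 0, 0], "fingers": 1.5},
    {"xyz": [0, 0, 8], "twist": [0, 0, 0], "fingers": 1.5},
    {"xyz": [0, 0, 11], "twist": [0, 0, 0], "fingers": 1.5},
    {"xyz": [0, 0, 12], "twist": [0, 0, 0], "fingers": 1.5},
    {"xyz": [0, 0, 12], "twist": [0, 0, 0], "fingers": 1.5},
    {"xyz": [0, 0, 12], "twist": [0, 0, 0], "fingers": 1.5},
  ],
)

```text
time_s: 6.35
tcp_pos: [0.4426, -0.1852, 0.1473]
tcp_rot: [0.0, 0.979, -0.206, 0.0]
wrist_force: [-0.3, -0.2, -2.5]
opening: 0.0246
```

Run:
```python
from h import *
import cv2
c=env.camera_info("wrist");a=env.capture("wrist")
cv2.imwrite("pics/w4.png",a);np.savez("w4",**c);s=env.sense();print(s)
```

```text
{'time_s': 6.4, 'joints': array([-5.28414852e-01,  2.31973339e-01, -3.47424739e-01,  9.92952455e-01,
       -1.03601994e-04,  1.45657613e+00]), 'qvel': array([ 0.00078427,  0.01409635, -0.02346327, -0.0011529 ,  0.00132832,
       -0.00137075]), 'tau': array([-7.07621090e-03, -3.91514826e+01,  2.66820502e+01, -3.68407241e-02,
       -1.53748006e-03,  1.43242769e-04]), 'tcp_pos': array([ 0.44178672, -0.18465059,  0.14627857]), 'tcp_rot': array([-1.96272617e-04,  9.78631596e-01, -2.05620022e-01, -7.53691061e-04]), 'wrist_force': array([ 0.10141   , -0.07087988, -1.69930108]), 'torque': array([0.04283212, 0.05520907, 0.05109605]), 'opening': 0.02511547004165512}
```

View pics/w4.png

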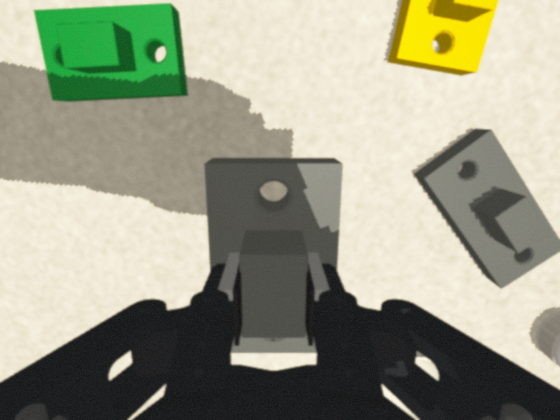

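Run:
```python
import cv2
a=cv2.imread("pics/w4.png")
cv2.imwrite("pics/w4c.png",cv2.resize(a[145:265,195:355],None,fx=4.5,fy=4.5,interpolation=cv2.INTER_CUBIC))
```

```text
(no output)
```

View pics/w4c.png

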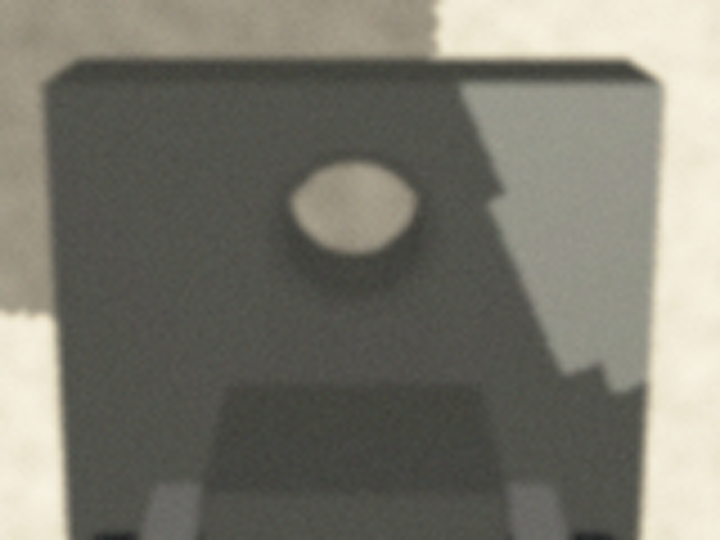

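Run:
```python
from h import *
c=dict(np.load("w4.npz"));z=.1405
def f(pts,z): return np.array([ray(c,(U+.5)/4.5-.5+195,(V+.5)/4.5-.5+145,z) for U,V in pts])
s=f([(45,87),(662,84)],z);e=s[1]-s[0];th=np.arctan2(e[1],e[0])+np.pi/2;y=np.array([np.cos(th),np.sin(th)])
t=np.array([0.4418,-0.1847]);x=np.array([y[1],-y[0]])
print(th,np.hypot(*e[:2]))
q=[0.978631596,-0.20562];print("toolyaw",2*np.arctan2(q[1],q[0]))
for n,p in [("edge",s.mean(0)[:2]-.048*y),("hole",f([(355,228)],z)[0,:2]-.033*y)]:
    print(n,p, "offset from tcp along y,x",(p-t)@y,(p-t)@x)
```

```text
1.1618528865233269 0.05962352648915778
toolyaw -0.41419453445679544
edge [ 0.44261334 -0.1861152 ] offset from tcp along y,x -0.0009750924144451562 0.0013090147449184438
hole [ 0.44304974 -0.18532808] offset from tcp along y,x -7.934261041035896e-05 0.0013964332547587008
```

>>> apply_moves(
  series=[
    {"xyz": [0.8, 2.5, 0], "twist": [0, 0, 0.02], "fingers": 1.5},
    {"xyz": [2, 6.5, 0], "twist": [0, 0, 0.05], "fingers": 1.5},
    {"xyz": [3.2, 10.4, 0], "twist": [0, 0, 0.08], "fingers": 1.5},
    {"xyz": [4.4, 14.3, 0], "twist": [0, 0, 0.11], "fingers": 1.5},
    {"xyz": [5.6, 18.2, 0], "twist": [0, 0, 0.13], "fingers": 1.5},
    {"xyz": [6.8, 22.1, 0], "twist": [0, 0, 0.15], "fingers": 1.5},
    {"xyz": [8, 26, 0], "twist": [0, 0, 0.17], "fingers": 1.5},
    {"xyz": [9.2, 29.9, 0], "twist": [0, 0, 0.187], "fingers": 1.5},
  ],
)

```text
time_s: 7.07
tcp_pos: [0.5331, 0.1158, 0.1449]
tcp_rot: [0.001, 0.994, -0.113, -0.002]
wrist_force: [0.8, -0.3, -1.7]
opening: 0.0244
```

>>> apply_moves(
  series=[
    {"xyz": [0.8, 2.5, 0], "twist": [0, 0, 0], "fingers": 1.5},
    {"xyz": [1.2, 4, 0], "twist": [0, 0, 0], "fingers": 1.5},
    {"xyz": [1.2, 4, 0], "twist": [0, 0, 0], "fingers": 1.5},
    {"xyz": [1.2, 4, 0], "twist": [0, 0, 0], "fingers": 1.5},
    {"xyz": [1.2, 4, 0], "twist": [0, 0, 0], "fingers": 1.5},
  ],
)

```text
time_s: 7.48
tcp_pos: [0.5452, 0.1531, 0.1456]
tcp_rot: [0.001, 0.994, -0.113, -0.002]
wrist_force: [-0.2, -1.0, -1.1]
opening: 0.025
```

Run:
```python
from h import *
import cv2
c=env.camera_info("wrist");s=env.sense();a=env.capture("wrist")
cv2.imwrite("pics/w5.png",a);np.savez("w5",**c);print(s["tcp_pos"],2*np.arctan2(s["tcp_rot"][2],s["tcp_rot"][1]),s["tcp_rot"],s["time_s"])
```

```text
[0.5452032  0.15312423 0.14560334] -0.22742080395754047 [ 7.69886759e-04  9.93540430e-01 -1.13465341e-01 -1.56125459e-03] 7.4833
```

View pics/w5.png

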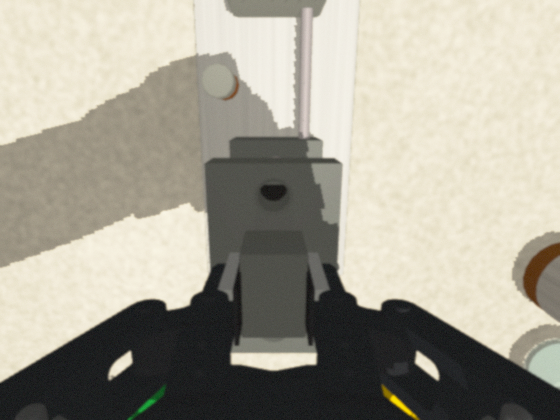

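Run:
```python
import cv2
a=cv2.imread("pics/w5.png")
cv2.imwrite("pics/w5c.png",cv2.resize(a[125:215,195:355],None,fx=4.5,fy=4.5,interpolation=cv2.INTER_CUBIC))
```

```text
(no output)
```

View pics/w5c.png

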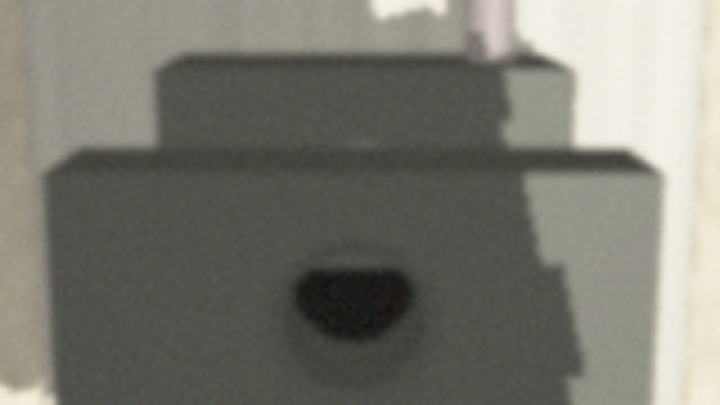

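Run:
```python
from h import *
c=dict(np.load("w5.npz"))
def f(pts,z): return np.array([ray(c,(U+.5)/4.5-.5+195,(V+.5)/4.5-.5+125,z) for U,V in pts])
o=[]
for p,z,L in [([(157,72),(574,72)],.05,.05),([(46,174),(661,174)],.140,.048)]:
    s=f(p,z);e=(s[1]-s[0])[:2];th=np.arctan2(e[1],e[0])+np.pi/2;y=np.array([np.cos(th),np.sin(th)])
    m=s.mean(0)[:2]-L*y;o.append(m);print(m,th,np.hypot(*e))
print(o[0]-o[1])
```

```text
[0.54684466 0.15363735] 1.3440398389045471 0.06304679871389404
[0.54511334 0.15255565] 1.3442873311647128 0.058892585065523785
[0.00173133 0.0010817 ]
```

>>> apply_moves(
  series=[
    {"xyz": [0.17, 0.11, 0], "twist": [0, 0, 0], "fingers": 1.5},
    {"xyz": [0.17, 0.11, -1.5], "twist": [0, 0, 0], "fingers": 1.5},
    {"xyz": [0.17, 0.11, -3], "twist": [0, 0, 0], "fingers": 1.5},
    {"xyz": [0.17, 0.11, -4], "twist": [0, 0, 0], "fingers": 1.5},
    {"xyz": [0.17, 0.11, -4.3], "twist": [0, 0, 0], "fingers": 1.5},
    {"xyz": [0.17, 0.11, -4.3], "twist": [0, 0, 0], "fingers": 1.5},
    {"xyz": [0.17, 0.11, -4.3], "twist": [0, 0, 0], "fingers": 1.5},
  ],
)

```text
time_s: 8.12
tcp_pos: [0.5484, 0.1548, 0.1045]
tcp_rot: [0.0, 0.994, -0.114, 0.0]
wrist_force: [-0.3, 0.1, -1.8]
opening: 0.0248
```

>>> apply_moves(
  series=[
    {"xyz": [0, 0, -0.3], "twist": [0, 0, 0], "fingers": 1.5},
    {"xyz": [0, 0, -0.6], "twist": [0, 0, 0], "fingers": 1.5},
    {"xyz": [0, 0, -0.9], "twist": [0, 0, 0], "fingers": 1.5},
    {"xyz": [0, 0, -0.9], "twist": [0, 0, 0], "fingers": 1.5},
  ],
)

```text
time_s: 8.45
tcp_pos: [0.548, 0.1551, 0.0947]
tcp_rot: [0.0, 0.994, -0.113, -0.0]
wrist_force: [0.2, -1.0, -1.9]
opening: 0.0248
```

>>> apply_moves(
  series=[
    {"xyz": [0, 0, -0.2], "twist": [0, 0, 0], "fingers": 1.5},
    {"xyz": [0, 0, -0.4], "twist": [0, 0, 0], "fingers": 1.5},
    {"xyz": [0, 0, -0.6], "twist": [0, 0, 0], "fingers": 1.5},
    {"xyz": [0, 0, -0.8], "twist": [0, 0, 0], "fingers": 1.5},
    {"xyz": [0, 0, -0.8], "twist": [0, 0, 0], "fingers": 1.5},
  ],
)

```text
time_s: 8.87
tcp_pos: [0.548, 0.155, 0.0867]
tcp_rot: [0.0, 0.994, -0.113, -0.0]
wrist_force: [-0.8, 0.2, -1.9]
opening: 0.0247
```

>>> apply_moves(
  series=[
    {"xyz": [0, 0, -0.2], "twist": [0, 0, 0], "fingers": 1.5},
    {"xyz": [0, 0, -0.4], "twist": [0, 0, 0], "fingers": 1.5},
    {"xyz": [0, 0, -0.6], "twist": [0, 0, 0], "fingers": 1.5},
    {"xyz": [0, 0, -0.8], "twist": [0, 0, 0], "fingers": 1.5},
    {"xyz": [0, 0, -1.0], "twist": [0, 0, 0], "fingers": 1.5},
    {"xyz": [0, 0, -1.0], "twist": [0, 0, 0], "fingers": 1.5},
  ],
)

```text
time_s: 9.37
tcp_pos: [0.5481, 0.155, 0.0783]
tcp_rot: [0.0, 0.994, -0.113, 0.0]
wrist_force: [-4.1, -1.3, 7.6]
opening: 0.0244
```

>>> apply_moves(
  series=[
    {"xyz": [0, 0, -0.2], "twist": [0, 0, 0], "fingers": 1.5},
    {"xyz": [0, 0, -0.4], "twist": [0, 0, 0], "fingers": 1.5},
    {"xyz": [0, 0, -0.4], "twist": [0, 0, 0], "fingers": 1.5},
    {"xyz": [0, 0, -0.4], "twist": [0, 0, 0], "fingers": 1.5},
  ],
)

```text
time_s: 9.7
tcp_pos: [0.5481, 0.1551, 0.0782]
tcp_rot: [-0.0, 0.994, -0.113, 0.001]
wrist_force: [-14.8, -2.8, 33.5]
opening: 0.0248
```

Run:
```python
from h import *
import cv2
a=env.capture("scene");cv2.imwrite("pics/s6.png",cv2.resize(a[180:260,270:420],None,fx=5,fy=5,interpolation=cv2.INTER_CUBIC))
cv2.imwrite("pics/w6.png",env.capture("wrist"));s=env.sense();print(s)
```

```text
{'time_s': 9.8, 'joints': array([ 1.64569856e-01,  4.54516754e-01, -2.12225621e-01,  9.01700275e-01,
       -3.42184060e-04,  1.96230811e+00]), 'qvel': array([ 5.50584300e-04,  1.92557542e-03, -1.51571221e-03, -4.60845090e-04,
        7.48565808e-05, -3.99930349e-04]), 'tau': array([ -0.47995459, -30.78085899,  21.6324842 ,  -6.6054453 ,
         0.11855861,  -0.06786763]), 'tcp_pos': array([0.54811815, 0.15508617, 0.07815998]), 'tcp_rot': array([-1.58488215e-04,  9.93568350e-01, -1.13227737e-01,  1.17860150e-03]), 'wrist_force': array([-14.59732127,  -3.05956007,  33.75979683]), 'torque': array([-0.57936869,  2.99750129, -0.03865156]), 'opening': 0.024425420495567424}
```

View pics/s6.png

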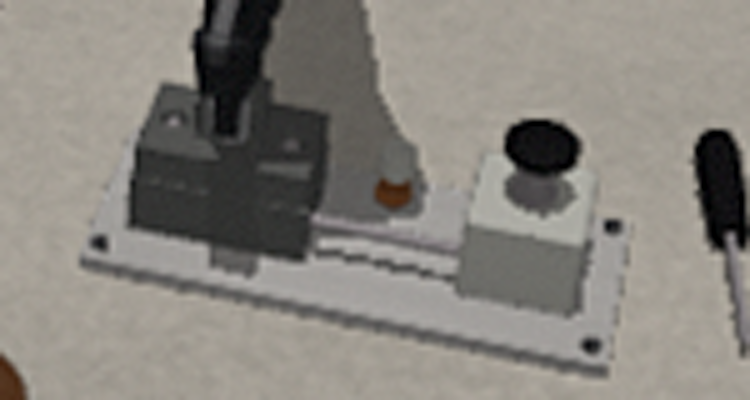

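View pics/w6.png

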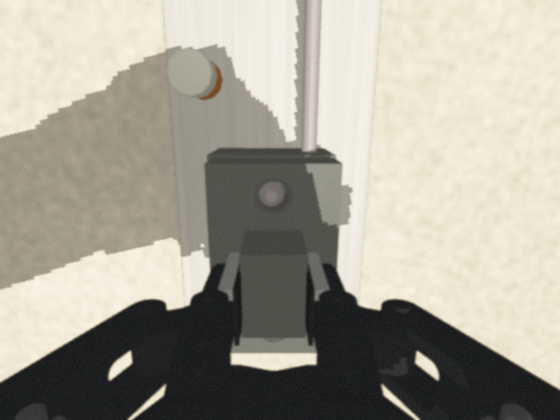

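>>> apply_moves(
  series=[
    {"xyz": [0, 0, 0.2], "twist": [0, 0, 0], "fingers": 1.5},
    {"xyz": [0, 0, 0.2], "twist": [0, 0, 0], "fingers": 1.5},
    {"xyz": [0, 0, 0.2], "twist": [0, 0, 0], "fingers": 1.5},
    {"xyz": [0, 0, 0.2], "twist": [0, 0, 0], "fingers": 1.5},
    {"xyz": [0, 0, 0.2], "twist": [0, 0, 0], "fingers": 1.5},
    {"xyz": [0, 0, 0.2], "twist": [0, 0, 0], "fingers": 1.5},
  ],
)

```text
time_s: 10.3
tcp_pos: [0.5481, 0.1551, 0.0782]
tcp_rot: [-0.0, 0.994, -0.113, 0.001]
wrist_force: [-9.3, -1.9, 20.9]
opening: 0.0248
```

Still hard against the stop (z unchanged at 78.2 mm) with about 21 N. I'm handing it in.

Run:
```python
from rig import env
print(env.job_done()); s=env.sense(); print(s["time_s"],s["tcp_pos"],s["wrist_force"])
```

```text
the job is handed in; nothing more can be done
None
the job is handed in; nothing more can be done
```

I purged the flow cell and closed it, and handed the job in at about 10.3 s with the arm still holding the shorter half pressed shut.

- **Plunger:** I pressed it until the force jumped to about 21 N at a height of 90.9 mm, which is its stop. After release, a later picture showed it back up.
- **Cell half:** I gripped the shorter half by its block and lowered it over the dowels without feeling any contact. I then pressed it down against the seal. Pushing about 26 N harder moved it no further (TCP steady at 78.2 mm), so it is hard against the joint face.
- **Hold at hand-in:** I eased the push from about 34 N to about 21 N, and it stayed at the same height. The tool's turn (-0.227 rad) matched the cell's direction to within about 0.01 rad, by the camera measurements.
- **Other things on the bench:** The last close pictures show the vial in place and the half flush. I did not check the rest of the bench separately, but the arm did not touch anything else that I saw.

No check failed. Two small measurement mismatches showed up: the wrist camera read the hole and dowel spacing as 64 mm instead of 66 mm. It also put the held half about 1.3 mm off the tool centre, so I aligned it to the lower block in the same picture. After hand-in the robot gave no further readings, so the final second is unverified.

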